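Dock the tape machine's drive unit and mesh its feed gear

ROBOT

A 6-joint arm with a two-finger parallel gripper is mounted at the origin on the work surface; the furniture and walls round the work are solid. World frame = base frame: x ahead of the robot, y to its left, z up, the work surface at z = 0. Lengths are in mm, angles in rad, forces in N, time in s.
With the tool pointing down it reaches from about 375 to 975 mm from the base axis. Payload 3.8 kg.
Tool frame: the origin (TCP) lies midway between the tips of the shut fingers; the grasp point (between the pads) lies 19 mm behind it; z points along the fingers, y is the line along which they close (so a half turn about z gives the same grasp; the last joint's range is limited). The gripper opens to 85 mm and grips with 20 to 120 N. Pads are 22 mm wide; open, the fingers measure 114 mm over their backs; the gripper's body (76 mm by 85 mm) begins 54 mm behind the grasp point. The pads swing forward as they close: fully open they stand 13 mm farther back than shut.
Start: joints at [1.064, 0.264, 1.604, -0, 1.274, -0.037], TCP at [305.575, 601.865, 231.28] pointing down, gripper open.
Joint ranges: [-2.63, 2.63], [-0.94, 2.18], [0.31, 2.57], [-1.31, 4.45], [0, 2.66], [-2.55, 2.55]. Speed limits (rad/s): [2.57, 2.57, 3.14, 3.14, 3.14, 3.14].

INTERFACE

Orientations are given as a rotation vector (axis times angle).
In Python, from plant import env gives the robot as it stands.
- The arm moves only by the tool servo_tool, never from a script. Its argument "motion" is a list of rows, each a list of 3 entries, a list of its own where there are three numbers: the shift along the tool's x, y, z scaled (see below), then the turn, a rotation vector about the tool's x, y, z scaled (see below), then the finger opening in mm, from 0 to 85.4. In form: [[[x, y, z], [wx, wy, wz], fingers], ...]. A call has 1 to 8 rows; each row is the pose to reach, as a shift and turn from the pose commanded when the call began, along the tool's axes at that moment; what a row does not reach only later rows make up. The controller multiplies each number of a shift by 0.5 m and each number of a turn by 90 degrees. A row lasts 1/12 s, in which the tool goes at most 41.7 mm and 7.16 degrees, less where a joint would pass 70% of its speed; a pose out of reach is approached as far as the arm can. A call with a number of a shift or a turn outside -1 to 1 is refused whole. A call with a gripper value outside its range is refused whole. The fingers move at their own pace and stop on an object; the grip force is fixed at half the most. Time passes only in rows, so rows that repeat a pose let the fingers close. It gives the time, the measured TCP pose, the force, the opening and the grip force at its end, in the units of the state.
- env.observe(): the state, without advancing time (a new reading comes with each control period).
- env.capture(name): name is "side" or "top" or "wrist"; returns the picture (420x560x3 uint8, red, green, blue); there is no depth.
- env.camera_params(name): a dict with "fx", "fy", "cx", "cy" (pixels), "k1" (the pictures are not rectified: a ray, as slopes to the right and down, at radius r is drawn at 1 + k1 r^2 times it, then the intrinsics apply), "xyz" and "rotation" of the camera in the world; the wrist camera has in their place "tool_from_camera" (4x4, takes a point from camera to tool coordinates, whose origin is the TCP and whose axes are the flange's). Camera axes: x right, y down, z forward; pixel columns grow to the right and rows downward; lengths in mm; the calibration is good to about 2 mm. A picture is of the moment at which its call begins: read the wrist's pose just before it. camera_params takes no time and is no camera call.
- env.hand_in(): hands the job in; it is judged then, once.
The state is a dict: "time": time; "q": joint angles; "joint_velocities": joint speeds; "joint_torque": joint torques, N m; "ee_pos": TCP position; "tcp_rot": TCP orientation; "wrist_force": force on the tool from outside, world axes, zero at the start; "moment": the same for the moment, N m; "grip_width": finger opening in mm; "finger_force": force on a finger pad.
Only numpy, scipy, OpenCV 4.12 (cv2) and the standard library are available. Lean on these libraries where they do the work, as an engineer would, in place of code of your own. Each camera call takes 0.05 s, during which the arm holds its last target. There are 200 camera calls.

TASK

Push the tape machine's loose grey drive unit across the table into the open aluminium bay until its rear face is square against the bay's back stop. Then take the feed gear out of its wooden stand by its grip bar, turn it until its cross-shaped stem meshes with the cross-shaped hole of the steel sleeve on the unit, and slide it fully home, with the gear disc down on the sleeve. A spring in the sleeve lifts the gear again, so finish while still gripping the gear, pressed home against the spring; leave the stamp and the parcels alone.

Things in the scene. Friction and masses are not known exactly. Their poses are not given: they have to be found in the camera images.
- dock: Bay: fixed 3-sided aluminium bracket, 30 mm high, open to -x of its frame. Origin on the table where the centre of the unit's underside stands when docked; x points to the back stop (inner face at x = +50 mm). Cheeks' inner faces at y = +-59 mm from x = 0 to 50 mm (9 mm spare each side of the unit); entrance flared to about y = +-70 mm at x = -15 mm. All axes level, z up.
- unit: Drive unit: loose grey housing 100 x 100 mm, flat top 40 mm above the table, about 0.9 kg; slides when pushed. Origin: centre of underside; front face x = -50 mm, rear face x = +50 mm, upright from 4 to 40 mm height. Sleeve on it at x = +8 mm, y = 0; black motor on top at y = +39 mm, up to 58 mm. Starts 75 to 105 mm short of the bay, up to 15 mm aside, 0.2 rad askew.
- unit_front (a point): Middle of the drive unit's front face (the face to push), 22 mm above the table; axes as the unit's.
- sleeve_mouth (a point): Centre of the top of the steel sleeve (36 mm square outside, 30 mm tall), 70 mm above the table. The hole is a cross with arms along this frame's x and y: each arm 10.4 mm wide, 28.4 mm from end to end; the stem fits four ways, a quarter turn apart. The sleeve can turn on its vertical axis but stays put unless forced (0.15 N m).
- sleeve (a joint): Angle of the sleeve about the vertical axis relative to the unit, rad, counter-clockwise from above; 0 when the cross is parallel to the unit's sides.
- plunger (a joint): Spring plunger inside the sleeve: travel down in m. 0 when free (its top then 15.5 mm below the sleeve's mouth); about 0.0105 when the gear is fully home. Spring 4 N at 0, about 9 N at home.
- gear: Feed gear, 120 g. Origin: centre of the gear disc's underside, z up. Disc 65 mm across, z = 0 to 10 mm. Black grip bar above: 44 mm long (x), 22 mm thick (y), z = 10 to 42 mm: grip across y. Steel stem below: a cross with arms along x and y, each 26 mm end to end and 8 mm thick, down to z = -26 mm, last 3 mm smaller by 1.5 mm a side.
- stand: The gear's stand: a fixed square wooden block, 54 x 54 mm, 36 mm high, with a 33 mm square hole. The gear hangs in it stem down, disc resting on its rim, at any turn. Origin at the centre of its underside.
- stamp: Bystander: a self-inking stamp, 40 x 71 mm, 78 mm tall, standing on the table. Origin at the centre of its underside.
- box: Bystander: the taller brown parcel, 70 x 102 mm, 57 mm high. Origin at the centre of its underside.
- parcel: Bystander: the low brown parcel, 55 x 76 mm, 30 mm high. Origin at the centre of its underside.
Mind the look-alikes: they are no part of the job. What is shaped like the gear but blue is not meant. What is shaped like the unit but purple is not meant.

How it is judged (in metres and radians):
On the way:
1. the drive unit stands in the bay against the back stop, while the gear is still away from it (x of unit in the frame of dock above -0.006 m and y of unit in the frame of dock between -0.013 and 0.013 m and angle between the x axis of unit and the x axis of dock, either way round below 0.1 rad and angle between unit's own z axis and vertical below 0.06 rad and horizontal distance between gear and sleeve_mouth above 0.06 m), for 0.2 s.
At the end, for the whole second after the job is handed in: Unit within 6 mm of the back stop, 13 mm of the bay's middle and 0.10 rad of square; gear upright and on the sleeve's axis within 3 mm, its disc within 2.5 mm of the sleeve's top, plunger pressed at least 7.5 mm; the fingers still grip the gear (18 N or more) (x of unit in the frame of dock above -0.006 m and y of unit in the frame of dock between -0.013 and 0.013 m and angle between the x axis of unit and the x axis of dock, either way round below 0.1 rad and angle between each of unit, gear's own z axis and vertical below 0.06 rad and horizontal distance between gear and sleeve_mouth below 0.003 m and z of gear in the frame of sleeve_mouth below 0.0025 m and value of joint plunger above 0.0075 m and contact force between the fingers and gear above 18 N); the arm keeps its last pose, push and grip.
It fails at once if the stamp is moved by more than 30 mm (distance of stamp from where it was at the start of the episode above 0.03 m).
It fails at once if the taller parcel is moved by more than 30 mm (distance of box from where it was at the start of the episode above 0.03 m).
It fails at once if the low parcel is moved by more than 30 mm (distance of parcel from where it was at the start of the episode above 0.03 m).
It also fails if it takes over 64 s, if anything falls off the work surface, if the arm or the gripper's body presses on something with over 40 N, if the wrist force passes 120 N, or if a joint passes its speed limit or range.

## Working session

There is one attempt and no reset: what is moved stays moved. The work goes in short steps, Python scripts to look and compute and a tool call to move; the robot and the scene stay as the last step left them, time stands still between calls to the robot, and variables do not carry over. Pictures are saved under pics/ and viewed, at most 13 in all, crops included, and the job is handed in when it is done.

Besides the shell and the picture viewer there is one more tool, called as name([rows], argument=value, ...), one row to a line, values as JSON. servo_tool: Moves the arm, as the interface text tells. Shifts and turns lie within -1 to 1; 1 stands for 0.5 m of shift or 90 degrees of turn. Its arguments: {"type":"object","properties":{"motion":{"type":"array"}},"required":["motion"]}

```bash
ls; mkdir -p pics; python3 - <<'E'
from plant import env
import cv2,numpy as np
np.set_printoptions(precision=4,suppress=True)
for n in("top","side"):
    cv2.imwrite(f"pics/{n}0.png",env.capture(n)[:,:,::-1]); print(n,env.camera_params(n))
print(env.camera_params("wrist")); print(env.observe())
E
```

```text
pics
top {'fx': 391.3920397180469, 'fy': 391.3920397180469, 'cx': 280.5544528810652, 'cy': 203.48337208342897, 'k1': -0.07136493831819965, 'xyz': array([ 344.6377,   37.3692, 1003.042 ]), 'rotation': array([-2.1319,  2.1199, -0.1771])}
side {'fx': 379.5245895703619, 'fy': 379.5245895703619, 'cx': 279.1150316270955, 'cy': 212.0407771675456, 'k1': -0.004950902119111862, 'xyz': array([ 567.0675, -797.8195,  576.5488]), 'rotation': array([-2.1087, -0.0932,  0.017 ])}
{'fx': 303.4032083081742, 'fy': 303.4032083081742, 'cx': 279.4163560939971, 'cy': 207.224543670901, 'k1': -0.01659298931049876, 'tool_from_camera': array([[   0.0007,   -0.9608,   -0.2773,   70.5951],
       [   1.    ,    0.001 ,   -0.001 ,    1.5744],
       [   0.0012,   -0.2773,    0.9608, -141.9947],
       [   0.    ,    0.    ,    0.    ,    1.    ]])}
{'time': 0.1, 'q': array([ 1.0641,  0.2647,  1.6053, -0.    ,  1.2737, -0.0369]), 'joint_velocities': array([ 0.0002, -0.0006, -0.0042,  0.0005,  0.0012,  0.0001]), 'joint_torque': array([  0.0003, -51.6707, -36.8591,  -0.0001,   0.0064,  -0.0001]), 'ee_pos': array([305.2567, 601.2706, 230.0306]), 'tcp_rot': array([-0.7311, -3.0548,  0.0032]), 'wrist_force': array([ 0.7814, -0.0996,  0.3238]), 'moment': array([-0.0333,  0.0022, -0.0549]), 'finger_force': 0.0, 'grip_width': 85.44893828631872}
```

View pics/top0.png

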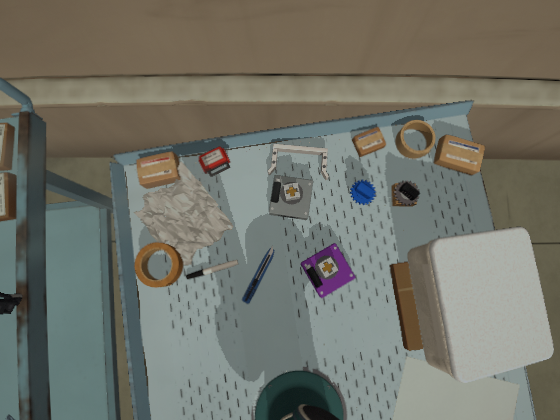

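View pics/side0.png

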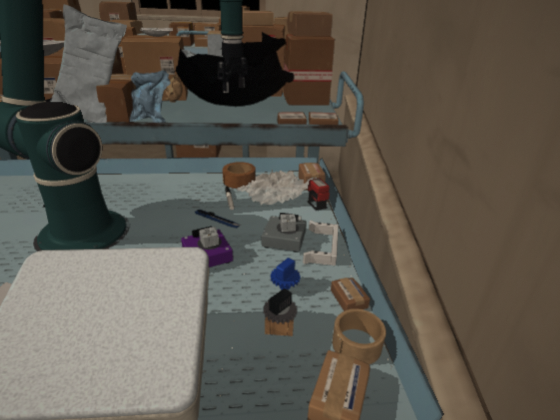

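Top view: the grey unit is at (290,195) and the bay at (298,157), opening downwards. The black-bar gear is in its wooden stand at (406,193). Look-alikes are the blue gear at (362,192) and the purple unit at (328,270). The stamp is at (214,160), the low parcel at (370,141) and a taller parcel at (460,154) or (157,169). By the description I choose the grey unit and the black-bar gear, and check them in a close crop.

```bash
cat > h.py <<'E'
import numpy as np,cv2
from scipy.spatial.transform import Rotation as R
from plant import env
np.set_printoptions(precision=4,suppress=True)
def cam(n,o=None):
    p=env.camera_params(n)
    if n!="wrist": return p,R.from_rotvec(p["rotation"]).as_matrix(),np.array(p["xyz"])
    T=np.array(p["tool_from_camera"]);Rt=R.from_rotvec(o["tcp_rot"]).as_matrix()
    return p,Rt@T[:3,:3],Rt@T[:3,3]+o["ee_pos"]
def ray(c,uv):
    p,M,t=c; d=((np.atleast_2d(uv).astype(float)-[p["cx"],p["cy"]])/[p["fx"],p["fy"]])
    s=d.copy()
    for _ in range(10): s=d/(1+p["k1"]*(s**2).sum(1,keepdims=True))
    return np.c_[s,np.ones(len(s))]@M.T,t
def onz(c,uv,z):
    d,t=ray(c,uv); return t+d*((z-t[2])/d[:,2:])
def proj(c,P):
    p,M,t=c; q=(np.atleast_2d(P)-t)@M; s=q[:,:2]/q[:,2:]
    return s*(1+p["k1"]*(s**2).sum(1,keepdims=True))*[p["fx"],p["fy"]]+[p["cx"],p["cy"]]
E
python3 - <<'E'
from h import *
im=cv2.imread("pics/top0.png")
cv2.imwrite("pics/top0c.png",cv2.resize(im[125:225,250:435],None,fx=4.3,fy=4.3,interpolation=cv2.INTER_CUBIC))
c=cam("top")
for n,uv,z in[("unit",(290,197),40),("stand",(406,196),36),("bay",(298,150),30),("stamp",(214,158),70),("low",(370,141),30),("tall",(460,154),57),("tallL",(157,169),57),("purple",(328,270),40),("blue",(362,192),30),("whiteL",(410,245),100)]:
    print(n,onz(c,uv,z)[0])
E
```

```text
unit [531.5005  22.8352  40.    ]
stand [ 536.3678 -270.8058   36.    ]
bay [657.5554   2.1966  30.    ]
stamp [623.4673 212.111   70.    ]
low [ 683.2759 -185.7385   30.    ]
tall [ 641.9599 -409.5201   57.    ]
tallL [598.6164 358.1971  57.    ]
purple [351.2495 -69.979   40.    ]
blue [ 547.3031 -160.3234   30.    ]
whiteL [ 408.2006 -254.2723  100.    ]
```

View pics/top0c.png

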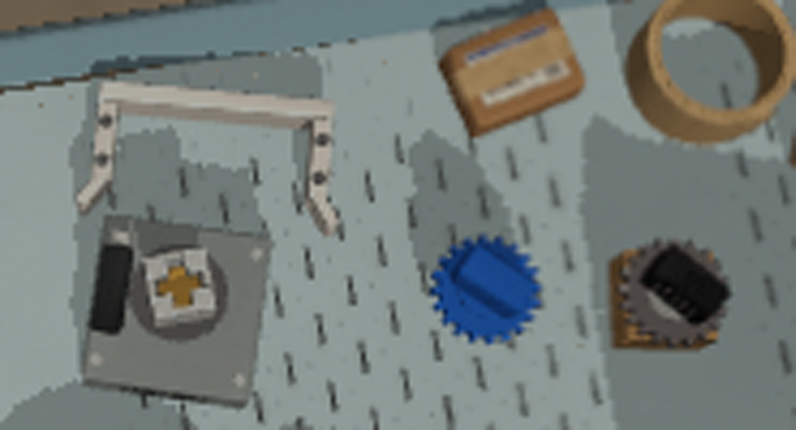

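The crop confirms both choices. Crop pixels: unit top corners at about (105,215), (272,235), (245,405), (83,382). Bay back-stop top face runs from (103,85) to (333,104), and the black-bar gear sits over the wooden stand at (672,292).

```bash
python3 - <<'E'
from h import *
c=cam("top")
f=lambda l,z:onz(c,np.array(l)/4.3-.4+[250,125],z)[:,:2]
U=f([(105,215),(272,235),(245,405),(83,382)],40);m=U.mean(0)
print("unit",U,m,[np.linalg.norm(U[i]-U[i-1]) for i in range(4)])
ax=(U[0]+U[1]-U[2]-U[3]);ay=(U[0]+U[3]-U[1]-U[2]);print("yaw",np.arctan2(ax[1],ax[0]),np.arctan2(-ay[0],ay[1]))
print("bay outer top L,R; inner L,R; flare outer tip L,R\n",f([(103,85),(333,104),(118,101),(313,120),(80,205),(332,232)],30))
print("motor",f([(112,247),(132,250),(117,333),(92,330)],58))
print("bar top",f([(665,245),(730,292),(705,325),(642,281)],78).mean(0),"\n stand corner",f([(613,250),(613,350),(716,346)],36))
print("sleeve",f([(145,258),(207,247),(215,315),(153,326)],70),f([(181,287)],70))
E
```

```text
unit [[589.1093  63.4282]
 [577.4604 -34.8223]
 [476.6429 -18.416 ]
 [489.5916  75.2376]] [533.2011  21.3569] [np.float64(100.2159363987301), np.float64(98.9386460670473), np.float64(102.14369056435184), np.float64(94.54452159895986)]
yaw -0.1399213923550762 -0.1274816767989924
bay outer top L,R; inner L,R; flare outer tip L,R
 [[672.5813  65.6776]
 [661.2431 -73.1151]
 [662.5093  56.5289]
 [651.1177 -60.9027]
 [597.7262  78.6608]
 [581.8964 -71.2478]]
motor [[565.5777  58.7298]
 [563.8559  47.1974]
 [515.2524  55.4443]
 [516.9239  69.7339]]
bar top [ 540.3618 -265.4642] 
 stand corner [[ 570.5349 -236.9702]
 [ 510.5481 -234.3045]
 [ 513.2114 -295.4773]]
sleeve [[556.4459  39.6592]
 [563.0171   4.444 ]
 [523.6766  -0.0106]
 [517.1944  34.9498]] [[539.7212  19.1962]]
```

```bash
cat >> h.py <<'E'
def plan(pts,tool_from=None):
    "pts: (x,y,z,psi) -> shift/turn in move units from the present pose"
    o=env.observe();Rt=R.from_rotvec(o["tcp_rot"]).as_matrix()
    print("t",round(o["time"],2),"pos",o["ee_pos"],"psi",np.arctan2(Rt[1,0],Rt[0,0]),"F",o["wrist_force"],"w",o["grip_width"])
    for x,y,z,psi in pts:
        Rg=(R.from_euler("z",psi)*R.from_euler("x",np.pi)).as_matrix()
        print((Rt.T@(np.array([x,y,z])-o["ee_pos"])/500).round(4),(R.from_matrix(Rt.T@Rg).as_rotvec()/(np.pi/2)).round(4))
E
python3 - <<'E'
from h import *
u=np.array([533.2,21.4]);a=-.133
f=lambda d,z:(*(u+d*np.array([np.cos(a),np.sin(a)])),z,np.pi+a)
for p in (f(-90,150),f(-90,10)): print(p)
plan([f(-90,150),f(-90,10)])
E
```

```text
(np.float64(443.9948323139404), np.float64(33.33474164370476), 150, 3.008592653589793)
(np.float64(443.9948323139404), np.float64(33.33474164370476), 10, 3.008592653589793)
t 0.1 pos [305.2567 601.2706 230.0306] psi 2.6717897976205847 F [ 0.7814 -0.0996  0.3238] w 85.44893828631872
[-0.7616 -0.8869  0.1619] [-0.0013 -0.0003 -0.2144]
[-0.7617 -0.8863  0.4419] [-0.0013 -0.0003 -0.2144]
```

servo_tool([
  [[-0.762,-0.887,0.1],[0,0,-0.2144],65],
  [[-0.762,-0.887,0.1],[0,0,-0.2144],65],
  [[-0.762,-0.887,0.1],[0,0,-0.2144],65],
  [[-0.762,-0.887,0.1],[0,0,-0.2144],65],
  [[-0.762,-0.887,0.1],[0,0,-0.2144],65],
  [[-0.762,-0.887,0.1],[0,0,-0.2144],65],
  [[-0.762,-0.887,0.1],[0,0,-0.2144],65],
  [[-0.762,-0.887,0.1],[0,0,-0.2144],65],
])

```text
time: 0.77
ee_pos: [384.1, 277.2, 202.3]
tcp_rot: [-0.208, -3.134, 0.001]
wrist_force: [0.8, -0.5, 0.5]
grip_width: 65.3
finger_force: 0.0
```

```bash
python3 -c "
from h import *
plan([(444,33,150,3.0086)])"
```

```text
t 0.77 pos [384.1376 277.1999 202.3039] psi 3.009169391729464 F [ 0.8019 -0.4502  0.5423] w 65.25255372103244
[-0.1832 -0.4683  0.1048] [-0.0003 -0.0002  0.0004]
```

servo_tool([
  [[-0.183,-0.468,0.105],[0,0,0],65],
  [[-0.183,-0.468,0.105],[0,0,0],65],
  [[-0.183,-0.468,0.105],[0,0,0],65],
  [[-0.183,-0.468,0.105],[0,0,0],65],
  [[-0.183,-0.468,0.105],[0,0,0],65],
  [[-0.183,-0.468,0.105],[0,0,0],65],
  [[-0.183,-0.468,0.105],[0,0,0],65],
  [[-0.183,-0.468,0.105],[0,0,0],65],
])

```text
time: 1.43
ee_pos: [443.6, 32.9, 149.4]
tcp_rot: [-0.217, -3.132, 0.001]
wrist_force: [0.9, -0.0, 1.0]
grip_width: 65.2
finger_force: 0.0
```

```bash
python3 - <<'E'
from h import *
plan([(444,33,10,3.0086)])
a=env.capture("wrist");b=env.capture("side")[200:300,150:370]
cv2.imwrite("pics/w1.png",a[:,:,::-1])
E
```

```text
t 1.43 pos [443.603   32.8874 149.3558] psi 3.0034556722845798 F [ 0.8673 -0.0318  1.0464] w 65.24408222073026
[-0.0013  0.0005  0.2787] [-0.0003 -0.0013 -0.0033]
```

View pics/w1.png

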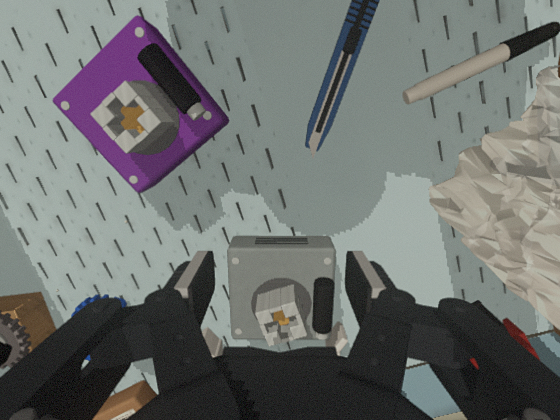

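The wrist view shows the grey unit square to the tool. Its front top edge runs from about (230,248) to (335,248), and it is centred between the fingers. I'll refine the unit pose and plan the push.

```bash
python3 - <<'E'
from h import *
o=env.observe();c=cam("wrist",o)
E=onz(c,[(230,248),(335,248)],40);print(E, "mid",E.mean(0),"yaw",np.arctan2(E[1,0]-E[0,0],-(E[1,1]-E[0,1])))
print("table",onz(c,[(229,236),(335,236)],4))
E
```

```text
[[478.4244 -12.7128  40.    ]
 [491.0127  80.992   40.    ]] mid [484.7185  34.1396  40.    ] yaw 3.0080512992148236
table [[480.0771 -19.7848   4.    ]
 [494.4281  87.0346   4.    ]]
```

```bash
python3 - <<'E'
from h import *
plan([(444,33,10,3.008),(474,33,10,3.008),(505,22.5,10,3.025),(536,11.5,10,3.05)])
E
```

```text
t 1.53 pos [443.8181  35.4676 150.1822] psi 3.0071713683164663 F [ 0.9863 -0.2036 -0.4788] w 64.93135664997804
[-0.0013 -0.005   0.2804] [ 0.0004 -0.0006 -0.0005]
[-0.0607  0.003   0.2803] [ 0.0004 -0.0006 -0.0005]
[-0.125  -0.0095  0.2802] [ 0.0004 -0.0006 -0.0114]
[-0.1894 -0.023   0.2802] [ 0.0004 -0.0006 -0.0273]
```

servo_tool([
  [[0,0,0.07],[0,0,0],65],
  [[0,0,0.14],[0,0,0],65],
  [[0,0,0.21],[0,0,0],65],
  [[0,0,0.28],[0,0,0],65],
  [[0,0,0.28],[0,0,0],65],
  [[-0.03,0,0.28],[0,0,0],65],
  [[-0.05,0,0.28],[0,0,0],65],
  [[-0.06,0,0.28],[0,0,0],65],
])

```text
time: 2.2
ee_pos: [475.9, 32.4, 12.2]
tcp_rot: [0.206, 3.133, 0.001]
wrist_force: [-5.6, 1.0, 3.4]
grip_width: 64.8
finger_force: 3.2
```

servo_tool([
  [[-0.01,-0.001,0],[0,0,-0.001],65],
  [[-0.02,-0.003,0],[0,0,-0.003],65],
  [[-0.03,-0.005,0],[0,0,-0.005],65],
  [[-0.04,-0.007,0],[0,0,-0.007],65],
  [[-0.05,-0.009,0],[0,0,-0.009],65],
  [[-0.06,-0.012,0],[0,0,-0.011],65],
  [[-0.07,-0.014,0],[0,0,-0.013],65],
  [[-0.07,-0.014,0],[0,0,-0.013],65],
])

```text
time: 2.87
ee_pos: [508.0, 20.1, 11.8]
tcp_rot: [0.176, 3.137, 0.0]
wrist_force: [-2.1, 1.3, 2.0]
grip_width: 64.8
finger_force: 1.5
```

```bash
python3 - <<'E'
from h import *
plan([(546,10.5,10,3.05)])
im=env.capture("top")[:,:,::-1]
cv2.imwrite("pics/t2c.png",cv2.resize(im[125:225,240:370],None,fx=6,fy=6,interpolation=cv2.INTER_CUBIC))
E
```

```text
t 2.87 pos [507.9996  20.1052  11.7688] psi 3.029476313250792 F [-2.1437  1.2836  1.9554] w 64.77566217812668
[-0.0777 -0.0106  0.0035] [ 0.0002 -0.     -0.0131]
```

View pics/t2c.png

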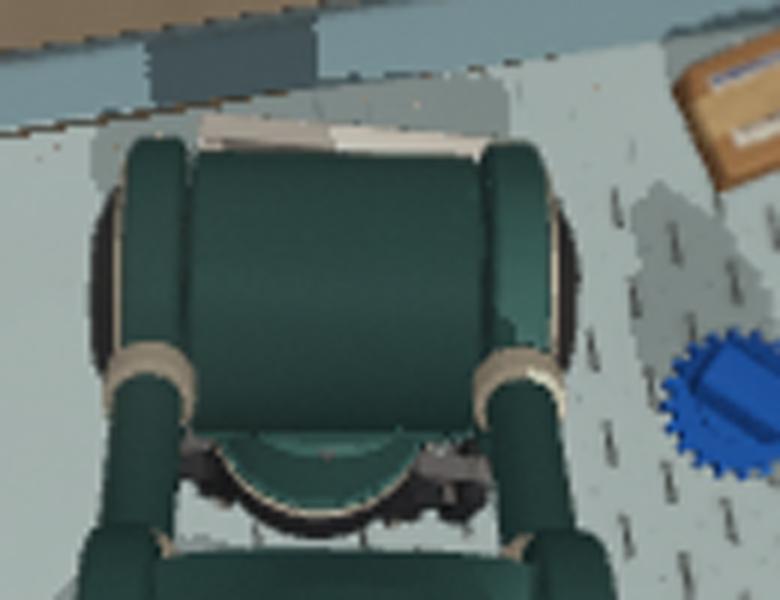

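The arm hides the unit in this view. I'll keep pushing and read the force to detect the stop.

servo_tool([
  [[-0.01,-0.0015,0],[0,0,-0.002],65],
  [[-0.02,-0.003,0],[0,0,-0.004],65],
  [[-0.03,-0.0045,0],[0,0,-0.006],65],
  [[-0.04,-0.006,0],[0,0,-0.008],65],
  [[-0.05,-0.007,0],[0,0,-0.01],65],
  [[-0.06,-0.008,0],[0,0,-0.012],65],
  [[-0.066,-0.009,0],[0,0,-0.013],65],
  [[-0.066,-0.009,0],[0,0,-0.013],65],
])

```text
time: 3.58
ee_pos: [539.9, 11.7, 11.0]
tcp_rot: [-0.144, -3.138, -0.0]
wrist_force: [-3.8, 0.8, 2.4]
grip_width: 64.9
finger_force: 2.0
```

servo_tool([
  [[-0.004,0,0],[0,0,0],65],
  [[-0.008,0,0],[0,0,0],65],
  [[-0.01,0,0],[0,0,0],65],
  [[-0.01,0,0],[0,0,0],65],
])

```text
time: 3.92
ee_pos: [543.8, 11.2, 10.7]
tcp_rot: [-0.145, -3.136, 0.0]
wrist_force: [-5.4, -0.1, 4.3]
grip_width: 65.1
finger_force: 2.9
```

servo_tool([
  [[-0.004,0,0],[0,0,0],65],
  [[-0.008,0,0],[0,0,0],65],
  [[-0.012,0,0],[0,0,0],65],
  [[-0.012,0,0],[0,0,0],65],
])

```text
time: 4.25
ee_pos: [546.1, 11.0, 10.1]
tcp_rot: [-0.144, -3.128, -0.0]
wrist_force: [-13.9, 1.4, 9.0]
grip_width: 65.2
finger_force: 7.3
```

servo_tool([
  [[-0.004,0,0],[0,0,0],65],
  [[-0.008,0,0],[0,0,0],65],
  [[-0.01,0,0],[0,0,0],65],
  [[-0.01,0,0],[0,0,0],65],
])

```text
time: 4.58
ee_pos: [546.0, 10.9, 9.0]
tcp_rot: [-0.143, -3.118, -0.0]
wrist_force: [-25.3, 2.6, 17.0]
grip_width: 65.0
finger_force: 12.9
```

servo_tool([
  [[0.08,0,0],[0,0,0],65],
  [[0.12,0,0],[0,0,0],75],
  [[0.12,0,-0.08],[0,0,0],85],
  [[0.12,0,-0.16],[0,0,0],85],
  [[0.12,0,-0.24],[0,0,0],85],
  [[0.12,0,-0.32],[0,0,0.08],85],
  [[0.12,0,-0.36],[0,0,0.16],85],
  [[0.12,0,-0.4],[0,0,0.24],85],
])

```text
time: 5.25
ee_pos: [498.6, 15.5, 214.9]
tcp_rot: [0.735, 3.046, 0.002]
wrist_force: [0.9, -0.3, -0.1]
grip_width: 85.1
finger_force: 0.0
```

```bash
python3 -c "
from h import *
plan([(510,-260,220,1.9),(520,-265,220,0.94)])"
```

```text
t 5.25 pos [498.5581  15.4652 214.9459] psi 2.6682856138615807 F [ 0.9029 -0.2999 -0.1087] w 85.09980043444395
[-0.2716 -0.4799 -0.0097] [0.004  0.0038 0.4891]
[-0.2939 -0.4797 -0.0095] [0.0059 0.0017 1.1003]
```

servo_tool([
  [[-0.272,-0.48,-0.01],[0,0,0.65],85],
  [[-0.272,-0.48,-0.01],[0,0,0.65],85],
  [[-0.272,-0.48,-0.01],[0,0,0.65],85],
  [[-0.272,-0.48,-0.01],[0,0,0.65],85],
  [[-0.272,-0.48,-0.01],[0,0,0.65],85],
  [[-0.272,-0.48,-0.01],[0,0,0.65],85],
  [[-0.272,-0.48,-0.01],[0,0,0.65],85],
  [[-0.272,-0.48,-0.01],[0,0,0.65],85],
])

```text
time: 5.92
ee_pos: [510.7, -266.0, 216.9]
tcp_rot: [2.111, 2.317, -0.001]
wrist_force: [0.5, -0.6, 0.7]
grip_width: 85.0
finger_force: 0.0
```

servo_tool([
  [[0,0,0],[0,0,0.08],85],
  [[0,0,0],[0,0,0.16],85],
  [[0,0,0],[0,0,0.24],85],
  [[0,0,0],[0,0,0.32],85],
  [[0,0,0],[0,0,0.4],85],
  [[0,0,0],[0,0,0.45],85],
  [[0,0,0],[0,0,0.45],85],
  [[0,0,0],[0,0,0.45],85],
])

```text
time: 6.58
ee_pos: [510.2, -260.4, 216.3]
tcp_rot: [2.777, 1.464, 0.002]
wrist_force: [0.0, 0.2, -1.2]
grip_width: 84.9
finger_force: 0.0
```

```bash
python3 - <<'E'
from h import *
plan([(540,-265,220,.94)])
a=env.capture("wrist")[:,:,::-1];b=env.capture("top")[:,:,::-1]
cv2.imwrite("pics/w3.png",a);cv2.imwrite("pics/t3.png",b)
b=cv2.resize(b[130:225,250:345],None,fx=4.2,fy=4.2,interpolation=cv2.INTER_CUBIC)[:399,:399]
a=np.vstack([cv2.resize(a,(400,300)),np.zeros((99,400,3),np.uint8)])
cv2.imwrite("pics/m3.png",np.hstack([a,b]))
E
```

```text
t 6.58 pos [ 510.185  -260.4173  216.2857] psi 0.9699657202499061 F [ 0.0012  0.1887 -1.1696] w 84.87468307365756
[ 0.0262  0.0544 -0.0073] [ 0.0017 -0.0001  0.0191]
```

View pics/m3.png

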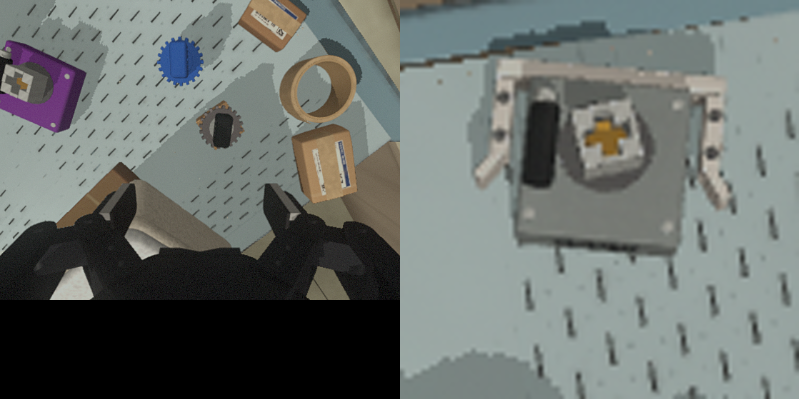

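Right crop: the unit sits in the bay with its rear edge on the stop; sleeve hole centre in the crop at (606,138), slightly turned. Left: the black-bar gear in its stand is at wrist pixel about (311,180). I'll measure the bar, the sleeve and the tall white slab.

```bash
python3 - <<'E'
from h import *
def tri(c1,p1,c2,p2):
    d1,t1=ray(c1,p1);d2,t2=ray(c2,p2);A=np.c_[d1[0],-d2[0]];s=np.linalg.lstsq(A,t2-t1,rcond=None)[0]
    return (t1+d1[0]*s[0]+t2+d2[0]*s[1])/2,np.linalg.norm(t1+d1[0]*s[0]-t2-d2[0]*s[1])
ct=cam("top");cs=cam("side")
print("slab",tri(ct,(413,243),cs,(207,252)))
o=env.observe();c=cam("wrist",o)
a=cv2.imread("pics/w3.png");g=a.max(2);m=np.zeros_like(g);m[140:215,275:345]=(g[140:215,275:345]<45)*255
n,l,s,ce=cv2.connectedComponentsWithStats(m);i=1+s[1:,4].argmax()
(p,wh,an)=cv2.minAreaRect(np.argwhere(l==i)[:,::-1].astype(np.float32));print("bar w",p,wh,an,s[i])
P=onz(c,cv2.boxPoints((p,wh,an)),74)[:,:2];print(P,P.mean(0))
cv2.imwrite("pics/w3c.png",cv2.resize(a[135:225,265:355],None,fx=6.6,fy=6.6,interpolation=cv2.INTER_CUBIC))
# sleeve hole (orange) from top cam
b=cv2.imread("pics/t3.png");h=cv2.cvtColor(b,cv2.COLOR_BGR2HSV)
m=((h[...,0]>8)&(h[...,0]<30)&(h[...,1]>120)&(h[...,2]>90))
m[:150]=0;m[190:]=0;m[:,:270]=0;m[:,325:]=0
q=np.argwhere(m)[:,::-1];print("hole",len(q),q.mean(0),onz(ct,q.mean(0),62))
f=lambda l,z:onz(ct,np.array(l)/4.2-.4+[250,130],z)[:,:2]
L=lambda l:[(x-400,y) for x,y in l]
print("unit",f(L([(512,72),(690,84),(680,252),(518,243)]),40),"\n stop outer",f(L([(497,58),(724,78),(515,80),(703,95)]),30))
S=f(L([(569,112),(631,96),(644,152),(584,168)]),70);print("sleeve",S,S.mean(0),np.arctan2(*(S[0]-S[1])[[0,1]]*[-1,1]),np.arctan2(*(S[0]-S[3])[[1,0]]))
E
```

```text
slab (array([ 406.4665, -245.5976,  150.365 ]), np.float64(5.328943866006338))
bar w (311.53753662109375, 182.18089294433594) (23.89403533935547, 47.0870246887207) 6.709836959838867 [298 159  28  48 991]
[[ 519.7012 -275.8082]
 [ 548.8644 -241.0213]
 [ 565.7301 -255.7037]
 [ 537.2229 -291.2454]] [ 542.8797 -265.9447]
hole 42 [298.619  162.4762] [[614.8749   1.8828  62.    ]]
unit [[662.8463  58.3527]
 [655.682  -50.3982]
 [550.7743 -43.1719]
 [555.8234  53.8578]] 
 stop outer [[675.1819  67.9354]
 [662.9029 -72.3666]
 [660.9941  56.6746]
 [651.8844 -59.2361]]
sleeve [[628.4148  23.8844]
 [638.4101 -12.7148]
 [604.2237 -20.1597]
 [594.3638  15.0377]] [616.3531   1.5119] 0.26660077029668444 0.254187198166764
```

View pics/w3c.png

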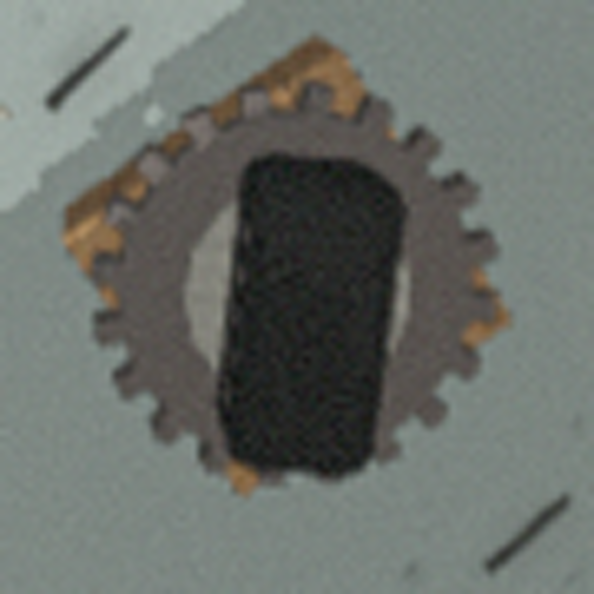

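```bash
python3 -c "
from h import *
plan([(541.5,-265.7,140,.885)])"
```

```text
t 6.68 pos [ 509.8676 -260.2253  215.9232] psi 0.9695823118012855 F [ 0.5567  0.0152 -0.5599] w 84.88173659223854
[0.0268 0.0581 0.1519] [ 0.001  -0.0001  0.0538]
```

servo_tool([
  [[0.027,0.058,0.07],[0,0,0.054],85],
  [[0.027,0.058,0.14],[0,0,0.054],85],
  [[0.027,0.058,0.152],[0,0,0.054],85],
  [[0.027,0.058,0.152],[0,0,0.054],85],
])

```text
time: 7.02
ee_pos: [538.4, -263.8, 135.6]
tcp_rot: [-2.834, -1.341, 0.008]
wrist_force: [-0.5, 0.2, 0.0]
grip_width: 85.1
finger_force: 0.0
```

```bash
python3 - <<'E'
from h import *
plan([])
o=env.observe();c=cam("wrist",o);a=env.capture("wrist")[:,:,::-1];cv2.imwrite("pics/w4.png",a)
e=proj(c,(541,-266,78))[0].round().astype(int);print("expect",e)
g=a.max(2);m=np.zeros_like(g);y0,x0=e[1]-60,e[0]-60;m[y0:y0+120,x0:x0+120]=(g[y0:y0+120,x0:x0+120]<45)*255
n,l,s,ce=cv2.connectedComponentsWithStats(m);i=1+s[1:,4].argmax()
(p,wh,an)=cv2.minAreaRect(np.argwhere(l==i)[:,::-1].astype(np.float32));print("bar w",p,wh,an,s[i])
P=onz(c,cv2.boxPoints((p,wh,an)),78)[:,:2];print(P,P.mean(0),np.linalg.norm(P[0]-P[1]),np.linalg.norm(P[1]-P[2]))
d=P-P.mean(0);u,sv,v=np.linalg.svd(d);print("axis",np.arctan2(v[0,1],v[0,0])%np.pi)
plan([(*P.mean(0),50,np.arctan2(v[0,1],v[0,0])%np.pi)])
E
```

```text
t 7.02 pos [ 538.3695 -263.8486  135.5695] psi 0.8843094195920225 F [-0.543   0.2417  0.0168] w 85.07805595825968
expect [286 226]
bar w (289.5, 220.0) (64.0, 31.0) 90.0 [ 274  188   32   65 1867]
[[ 552.2282 -239.78  ]
 [ 568.376  -252.9471]
 [ 539.5807 -289.8868]
 [ 522.3681 -275.8955]] [ 545.6382 -264.6273] 20.83562744104419 46.83709951689819
axis 0.8960985897829241
t 7.07 pos [ 539.7911 -264.7306  138.1093] psi 0.883896009777127 F [-0.3814  0.3628  0.2787] w 84.90036651818764
[0.0077 0.0096 0.1762] [-0.0023  0.0005 -0.0078]
```

servo_tool([
  [[0.006,0.009,0.05],[0,0,-0.007],70],
  [[0.006,0.009,0.1],[0,0,-0.007],60],
  [[0.006,0.009,0.15],[0,0,-0.007],55],
  [[0.006,0.009,0.175],[0,0,-0.007],55],
  [[0.006,0.009,0.175],[0,0,-0.007],55],
])

```text
time: 7.48
ee_pos: [544.8, -265.3, 50.5]
tcp_rot: [-2.83, -1.357, 0.003]
wrist_force: [-0.0, -0.1, 0.5]
grip_width: 54.5
finger_force: 0.0
```

servo_tool([
  [[0,0,0],[0,0,0],30],
  [[0,0,0],[0,0,0],10],
  [[0,0,0],[0,0,0],10],
  [[0,0,0],[0,0,0],10],
  [[0,0,0],[0,0,0],10],
  [[0,0,0],[0,0,0],10],
  [[0,0,0],[0,0,0],10],
])

```text
time: 8.07
ee_pos: [548.3, -267.0, 54.7]
tcp_rot: [2.83, 1.356, 0.004]
wrist_force: [-0.7, -0.4, 6.5]
grip_width: 20.8
finger_force: 60.9
```

servo_tool([
  [[0,0,-0.03],[0,0,0],10],
  [[0,0,-0.06],[0,0,0],10],
  [[0,0,-0.1],[0,0,0],10],
  [[0,0,-0.15],[0,0,0],10],
  [[0,0,-0.2],[0,0,0],10],
  [[0,0,-0.26],[0,0,0],10],
  [[0,0,-0.26],[0,0,0],10],
])

```text
time: 8.65
ee_pos: [550.2, -267.9, 189.7]
tcp_rot: [2.824, 1.354, 0.011]
wrist_force: [1.4, -1.1, 0.7]
grip_width: 20.6
finger_force: 59.9
```

```bash
python3 - <<'E'
from h import *
plan([(616,2,180,1.82)])
im=env.capture("side")[:,:,::-1];w=env.capture("wrist")[:,:,::-1];cv2.imwrite("pics/w5.png",w)
cv2.imwrite("pics/m5.png",np.hstack([cv2.resize(im[170:350,210:390],(400,400),interpolation=cv2.INTER_CUBIC),cv2.resize(w[140:340,180:380],(400,400))]))
E
```

```text
t 8.65 pos [ 550.1974 -267.9155  189.6771] psi 0.893856338410468 F [ 1.417  -1.1036  0.6647] w 20.580649996300796
[ 0.5032 -0.2358  0.0176] [ 0.0077  0.0022 -0.5896]
```

View pics/m5.png

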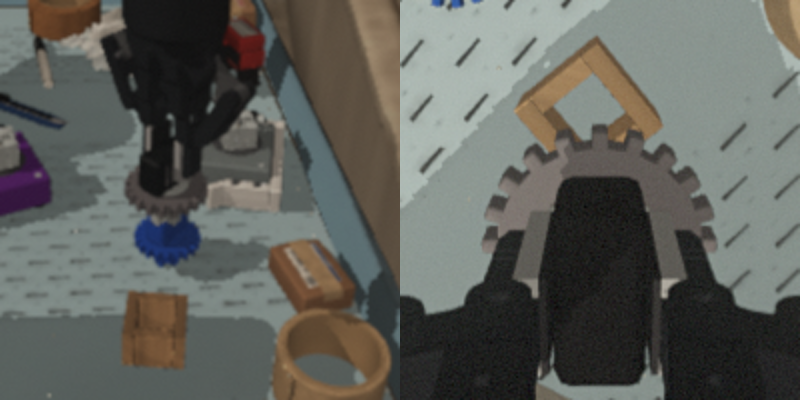

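The gear is held level by the bar, between the pads, and the stand is empty. In the wrist picture the bar's +x top edge is at row 228, columns 257–301, and the disc's front tooth is at (280,203).

```bash
python3 - <<'E'
from h import *
p=env.camera_params("wrist");T=np.array(p["tool_from_camera"]);c=(p,T[:3,:3],T[:3,3])
for zt in(-24,-26,-30): print(zt,onz(c,[(257,228),(301,228),(258,332),(300,332)],zt).round(1).tolist())
for zt in(4,6,8,10): print(zt,onz(c,[(280,202.5),(222,260),(338,260)],zt).round(1).tolist())
E
```

```text
-24 [[28.7, -9.7, -24.0], [28.8, 8.5, -24.0], [-22.2, -10.3, -24.0], [-22.2, 9.1, -24.0]]
-26 [[29.5, -9.6, -26.0], [29.5, 8.3, -26.0], [-20.6, -10.1, -26.0], [-20.6, 8.9, -26.0]]
-30 [[30.9, -9.3, -30.0], [30.9, 8.0, -30.0], [-17.5, -9.8, -30.0], [-17.4, 8.6, -30.0]]
4 [[32.0, -0.2, 4.0], [0.5, -30.8, 4.0], [0.6, 30.5, 4.0]]
6 [[31.5, -0.2, 6.0], [-0.5, -31.2, 6.0], [-0.4, 30.9, 6.0]]
8 [[30.9, -0.2, 8.0], [-1.4, -31.6, 8.0], [-1.4, 31.4, 8.0]]
10 [[30.4, -0.1, 10.0], [-2.4, -32.0, 10.0], [-2.4, 31.8, 10.0]]
```

servo_tool([
  [[0.44,-0.236,0],[0,0,-0.59],10],
  [[0.44,-0.236,0],[0,0,-0.59],10],
  [[0.44,-0.236,0],[0,0,-0.59],10],
  [[0.44,-0.236,0],[0,0,-0.59],10],
  [[0.44,-0.236,0],[0,0,-0.59],10],
  [[0.44,-0.236,0],[0,0,-0.59],10],
  [[0.44,-0.236,0],[0,0,-0.59],10],
  [[0.44,-0.236,0],[0,0,-0.59],10],
])

```text
time: 9.42
ee_pos: [590.9, -17.3, 179.4]
tcp_rot: [-1.912, -2.488, 0.003]
wrist_force: [0.5, -0.8, -0.9]
grip_width: 20.7
finger_force: 59.8
```

```bash
python3 - <<'E'
from h import *
plan([(612,-20,190,1.82)])
w=env.capture("wrist")[:,:,::-1];cv2.imwrite("pics/w6.png",w)
E
```

```text
t 9.42 pos [590.9123 -17.3224 179.3596] psi 1.8309324606667323 F [ 0.4527 -0.7515 -0.9328] w 20.693806902306985
[-0.016   0.0393 -0.0215] [-0.0024 -0.001   0.007 ]
```

View pics/w6.png

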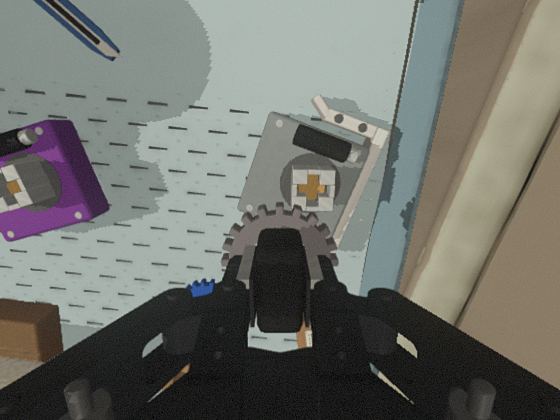

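The wrist view shows the docked unit, with the white sleeve's orange cross at (313,189). Its cross looks nearly aligned with the tool. Next I fit the gear disc in the tool frame from the last wrist picture and locate the sleeve mouth.

```bash
cat >> h.py <<'E'
def sleeve(a,c,z=70,verbose=1):
    "white sleeve top: corners + orange cross centre"
    h=cv2.cvtColor(a,cv2.COLOR_BGR2HSV)
    o=((h[...,0]>8)&(h[...,0]<30)&(h[...,1]>110)&(h[...,2]>60)).astype(np.uint8)
    e=proj(c,(616,1.7,z))[0]
    yy,xx=np.indices(o.shape);near=np.hypot(xx-e[0],yy-e[1])<45
    w=((h[...,1]<40)&(h[...,2]>185)&near)|((o>0)&near)
    n,l,s,ce=cv2.connectedComponentsWithStats(w.astype(np.uint8),connectivity=4);i=1+s[1:,4].argmax()
    pts=np.argwhere(l==i)[:,::-1].astype(np.float32);W=cv2.minAreaRect(pts)
    P=onz(c,cv2.boxPoints(W),z)[:,:2];q=np.argwhere((o>0)&(l==i))[:,::-1]
    d=P[1]-P[0];yaw=np.arctan2(d[1],d[0])
    print("expect",e,"rect",W,"orange",len(q),q.mean(0)); print(P.mean(0),"sides",np.linalg.norm(P[1]-P[0]),np.linalg.norm(P[2]-P[1]),"yaw mod90",(yaw+np.pi/4)%(np.pi/2)-np.pi/4,"hole@70",onz(c,q.mean(0),z)[0],"hole@54",onz(c,q.mean(0),54.5)[0])
E
python3 - <<'E'
from h import *
from scipy.optimize import least_squares
p=env.camera_params("wrist");T=np.array(p["tool_from_camera"]);ct=(p,T[:3,:3],T[:3,3])
for f in("w5","w6"):
    a=cv2.imread(f"pics/{f}.png");h=cv2.cvtColor(a,cv2.COLOR_BGR2HSV)
    sub=(slice(190,262),slice(210,350))
    b=a.astype(int);m=((b[...,2]-b[...,0])>-2)&(a.max(2)<150)&(a.max(2)>40)&(h[...,1]<70)
    M=np.zeros(m.shape,np.uint8);M[sub]=m[sub]*255;M=cv2.morphologyEx(M,cv2.MORPH_OPEN,np.ones((3,3)))
    n,l,s,ce=cv2.connectedComponentsWithStats(M);i=1+s[1:,4].argmax()
    H=cv2.convexHull(np.argwhere(l==i)[:,::-1].astype(np.int32))[:,0];H=H[(H[:,1]<250)];print(f,s[i],len(H))
    for zt in(10,13,16,19):
        P=onz(ct,H,zt)[:,:2];r=least_squares(lambda v:np.hypot(*(P-v[:2]).T)-v[2],[0,0,32.5],loss="soft_l1");r2=least_squares(lambda v:np.hypot(*(P-v[:2]).T)-32.5,[0,0],loss="soft_l1");print(zt,r.x,r.cost,r2.x,r2.cost)
o=env.observe();sleeve(cv2.imread("pics/w6.png"),cam("wrist",o))
E
```

```text
w5 [ 221  202  117   60 3471] 15
10 [-0.8105  0.7389 31.2718] 0.2083668126560958 [-2.3408  0.666 ] 1.6013296159364625
13 [-2.2418  0.7357 31.8891] 0.21659173825256617 [-3.0109  0.7071] 0.5957896474545237
16 [-3.6731  0.7325 32.5064] 0.2249711148599709 [-3.665   0.7327] 0.22501403886904958
19 [-5.1044  0.7293 33.1236] 0.23350459219479935 [-4.3207  0.7432] 0.6388074767933203
w6 [ 221  190  129   72 5236] 6
10 [ 8.5661  8.8034 38.4278] 1.5638051956643084 [17.5615  8.3954] 7.1785025951261225
13 [ 7.3209  8.9579 39.1859] 1.6160832227085369 [17.7085  8.5847] 8.259180921983408
16 [ 6.0757  9.1123 39.9439] 1.6688369521748156 [17.9195  8.7726] 9.395844238469039
19 [ 4.8306  9.2666 40.7019] 1.7220523183030496 [18.2033  8.9583] 10.597780747018195
expect [313.8765 191.4285] rect ((311.7500305175781, 186.75003051757812), (21.92030906677246, 24.041629791259766), 45.0) orange 378 [311.5688 187.3175]
[613.123    5.0232] sides 20.112518177537794 18.843589926348116 yaw mod90 -0.5075730287470877 hole@70 [613.0928   4.6165  70.    ] hole@54 [615.5089   1.7551  54.5   ]
```

```bash
python3 - <<'E'
from h import *
plan([(627,-45,132,1.83)])
a=cv2.imread("pics/w6.png");print(a[175:206:5,295],a[175:206:5,330].tolist(),a[189,300],a[170:206:5,312].tolist())
E
```

```text
t 9.47 pos [590.7559 -18.5016 179.2829] psi 1.8290674248464018 F [ 0.2049  0.154  -2.1603] w 20.81381480697899
[-0.0699  0.0569  0.0942] [-0.0025 -0.0008 -0.0006]
[[170 181 180]
 [166 174 177]
 [172 183 183]
 [163 173 174]
 [163 173 172]
 [165 174 177]
 [ 53  56  61]] [[162, 172, 172], [168, 177, 178], [130, 140, 143], [156, 166, 165], [167, 178, 180], [163, 174, 174], [161, 171, 172]] [ 61 110 143] [[166, 177, 179], [65, 114, 145], [61, 109, 139], [65, 109, 139], [66, 116, 146], [62, 111, 140], [92, 97, 95], [89, 96, 98]]
```

servo_tool([
  [[-0.07,0.057,0.02],[0,0,0],10],
  [[-0.07,0.057,0.05],[0,0,0],10],
  [[-0.07,0.057,0.08],[0,0,0],10],
  [[-0.07,0.057,0.094],[0,0,0],10],
  [[-0.07,0.057,0.094],[0,0,0],10],
  [[-0.07,0.057,0.094],[0,0,0],10],
])

```text
time: 9.97
ee_pos: [627.2, -47.4, 133.4]
tcp_rot: [-1.927, -2.478, 0.003]
wrist_force: [-0.3, 0.3, -1.5]
grip_width: 20.8
finger_force: 59.9
```

```bash
sed -i 's/h\[...,2\]>185/h[...,2]>150/;s/<45)*$/<45/' h.py; python3 - <<'E'
from h import *
plan([])
o=env.observe();w=env.capture("wrist")[:,:,::-1].copy();o2=env.observe();cv2.imwrite("pics/w7.png",w)
print(o["ee_pos"],o2["ee_pos"])
c=cam("wrist",o);sleeve(w,c)
e=proj(c,(615,3,70))[0].astype(int);x,y=max(e[0]-80,0),max(e[1]-80,0);print(x,y)
cv2.imwrite("pics/w7c.png",cv2.resize(w[y:y+160,x:x+160],None,fx=3.7,fy=3.7,interpolation=cv2.INTER_CUBIC))
E
```

```text
t 9.97 pos [627.1655 -47.4132 133.3718] psi 1.8195545895526495 F [-0.2916  0.3387 -1.4757] w 20.763266386531804
[627.1655 -47.4132 133.3718] [628.085  -47.4011 134.6551]
expect [280.4878 152.6824] rect ((280.0, 149.0), (54.0, 54.0), -0.0) orange 721 [279.9834 147.4785]
[615.1772   3.5779] sides 35.674740442392824 35.25078735785851 yaw mod90 0.22584157285037598 hole@70 [614.8216   4.9491  70.    ] hole@54 [615.1236   3.6437  54.5   ]
199 70
```

View pics/w7c.png

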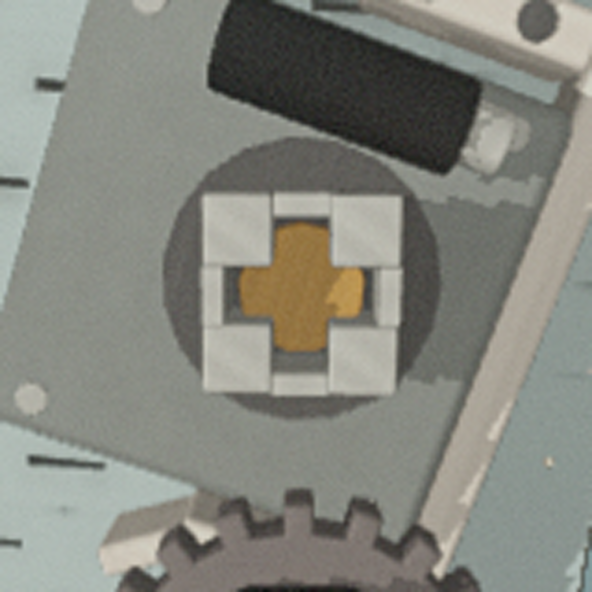

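The sleeve is sharp and square with the image: edges at crop (203–402, 195–393), so the tool yaw already matches the cross. In the tool frame the sleeve is at (52.4, 0.9) mm and the gear axis at (-3.7, 0.7) mm, so I shift about 56 mm along tool x and lower.

servo_tool([
  [[0.04,0.0005,0],[0,0,0],10],
  [[0.08,0.0005,0],[0,0,0],10],
  [[0.112,0.0005,0],[0,0,0],10],
  [[0.112,0.0005,0],[0,0,0],10],
  [[0.112,0.0005,0],[0,0,0],10],
  [[0.112,0.0005,0.01],[0,0,0],10],
  [[0.112,0.0005,0.02],[0,0,0],10],
  [[0.112,0.0005,0.03],[0,0,0],10],
])

```text
time: 10.68
ee_pos: [615.1, 6.3, 119.5]
tcp_rot: [1.928, 2.48, -0.0]
wrist_force: [0.1, -0.3, -0.4]
grip_width: 20.7
finger_force: 59.9
```

```bash
python3 - <<'E'
from h import *
plan([(612.2+1.2,7,106,1.8196)])
t=np.array([615.18,3.58])
for i in range(4): env.capture("wrist");o=env.observe();Rt=R.from_rotvec(o["tcp_rot"]).as_matrix();g=o["ee_pos"]+Rt@[-3.7,.7,16];print(o["ee_pos"],g,o["wrist_force"], (Rt.T@(np.r_[t,70]-g)))
E
```

```text
t 10.68 pos [615.0508   6.3115 119.4817] psi 1.8198550055938214 F [ 0.1146 -0.2833 -0.3547] w 20.726659115342628
[ 0.0022 -0.0029  0.027 ] [0.0001 0.0002 0.0002]
[613.9953   6.3516 117.8814] [615.548    2.9364 101.8781] [-0.1942 -0.2778 -2.8048] [ 0.6995 -0.1249 31.8788]
[613.7838   6.385  118.0671] [615.3265   2.9708 102.0626] [-0.6296  0.9505 -1.7337] [ 0.6046  0.1005 32.0629]
[614.1205   6.4437 118.5948] [615.6742   3.0296 102.5913] [-0.1376  0.0582 -1.8071] [ 0.6382 -0.2708 32.5923]
[614.533    6.5151 119.1197] [616.1025   3.1019 103.1176] [-0.4626  0.2487 -2.4719] [ 0.6797 -0.734  33.1187]
```

servo_tool([
  [[0.001,0,0.008],[0,0,0],10],
  [[0.001,0,0.014],[0,0,0],10],
  [[0.001,0,0.02],[0,0,0],10],
  [[0.001,0,0.026],[0,0,0],10],
  [[0.001,0,0.03],[0,0,0],10],
  [[0.001,0,0.03],[0,0,0],10],
])

```text
time: 11.38
ee_pos: [614.3, 7.5, 104.1]
tcp_rot: [-1.927, -2.48, 0.001]
wrist_force: [-0.3, 0.2, -1.7]
grip_width: 20.7
finger_force: 59.8
```

No contact force and the stem is about 8 mm below the mouth, so it is meshed. I'll continue home.

servo_tool([
  [[0,0,0.006],[0,0,0],10],
  [[0,0,0.012],[0,0,0],10],
  [[0,0,0.018],[0,0,0],10],
  [[0,0,0.024],[0,0,0],10],
  [[0,0,0.03],[0,0,0],10],
  [[0,0,0.03],[0,0,0],10],
])

```text
time: 11.88
ee_pos: [614.8, 7.4, 90.4]
tcp_rot: [1.927, 2.481, -0.0]
wrist_force: [-3.0, 0.1, 4.7]
grip_width: 20.9
finger_force: 60.7
```

servo_tool([
  [[0,0,0.003],[0,0,0],10],
  [[0,0,0.006],[0,0,0],10],
  [[0,0,0.009],[0,0,0],10],
  [[0,0,0.009],[0,0,0],10],
])

```text
time: 12.22
ee_pos: [614.9, 7.4, 88.6]
tcp_rot: [-1.928, -2.481, 0.0]
wrist_force: [-9.6, -0.4, 18.6]
grip_width: 21.2
finger_force: 62.3
```

servo_tool([
  [[0,-0.002,0],[0,0,0],10],
  [[0,-0.002,0.003],[0,0,0],10],
  [[0,-0.002,0.003],[0,0,0],10],
  [[0,-0.002,0.003],[0,0,0],10],
])

```text
time: 12.55
ee_pos: [614.8, 7.3, 88.6]
tcp_rot: [1.927, 2.479, 0.002]
wrist_force: [-10.4, -0.0, 22.7]
grip_width: 21.1
finger_force: 63.2
```

```bash
python3 - <<'E'
from h import *
s=env.capture("side")[:,:,::-1];w=env.capture("wrist")[:,:,::-1];o=env.observe();print(o["ee_pos"],o["wrist_force"],o["moment"])
c=cam("side")
print(proj(c,[(615,3,70),(615,3,80),(615,-15,40)]))
e=proj(c,(615,3,70))[0].astype(int)
cv2.imwrite("pics/m8.png",np.hstack([cv2.resize(s[e[1]-30:e[1]+30,e[0]-30:e[0]+30],(400,400),interpolation=cv2.INTER_CUBIC),cv2.resize(w[140:340,180:380],(400,400))]))
E
```

```text
[614.8398   7.3539  88.5497] [-9.9712  0.8445 23.1304] [ 0.0278  1.8541 -0.0926]
[[316.8473 223.2168]
 [317.1577 219.8114]
 [316.0031 237.2598]]
```

View pics/m8.png

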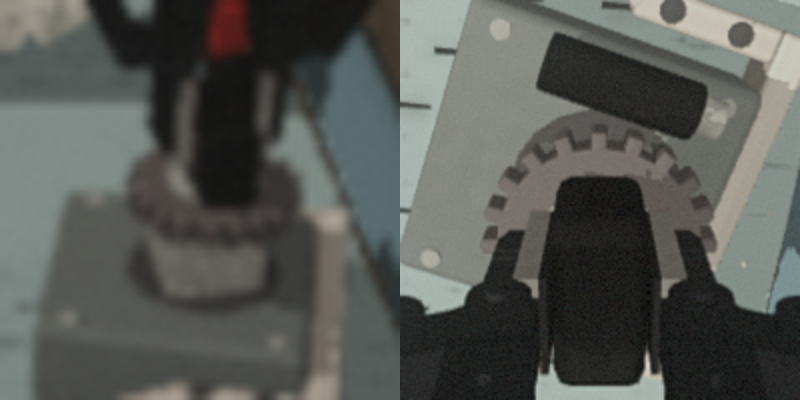

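The gear disc sits on the sleeve, level, with the bar held. I'll check the disc height in the side view and relieve the sideways force while pressing a little more.

servo_tool([
  [[0,-0.002,0.002],[0,0,0],10],
  [[0,-0.004,0.004],[0,0,0],10],
  [[0,-0.004,0.004],[0,0,0],10],
  [[0,-0.004,0.004],[0,0,0],10],
])

```text
time: 12.98
ee_pos: [614.8, 7.3, 88.5]
tcp_rot: [1.925, 2.477, 0.007]
wrist_force: [-9.5, 2.4, 28.9]
grip_width: 20.9
finger_force: 63.7
```

```bash
python3 - <<'E'
from h import *
for i in range(3): env.capture("side");o=env.observe();print(o["ee_pos"],o["wrist_force"],o["moment"])
c=cam("side")
for z in(70,72.5,75): print(z,proj(c,(615,3-32.5,z))[0], proj(c,[(615-32.5,3,z),(615+32.5,3,z)]).round(1).tolist())
print(proj(c,[(620,-17,40),(615,3-18,70)]))
E
```

```text
[614.7732   7.2914  88.4712] [-8.6023  2.391  28.0652] [ 0.3104  1.9029 -0.1014]
[614.7766   7.3138  88.5049] [-9.8367  2.3357 28.0976] [ 0.2601  1.8543 -0.0841]
[614.8052   7.3159  88.5354] [-9.5081  2.026  27.905 ] [ 0.2773  1.9128 -0.0587]
70 [317.0006 230.4403] [[303.8, 222.4], [330.0, 224.0]]
72.5 [317.0805 229.5768] [[303.8, 221.6], [330.1, 223.2]]
75 [317.1606 228.7109] [[303.9, 220.7], [330.2, 222.3]]
[[318.029  237.8449]
 [316.9311 227.164 ]]
```

```bash
python3 -c "
from plant import env
print(env.hand_in())"
```

```text
the job is handed in; nothing more can be done
None
```

I handed the job in at about 13 s. The unit is pushed up against the bay's back stop and the gear is meshed in the sleeve. The gear is still gripped at about 60 N and pressed down at about 28 N. Its height stopped changing as I pressed harder, so I take the disc to be on the sleeve, but the hand-in returned no verdict.

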